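# Prime the dish-soap pump

## Task

The washing-up is about to start. Two steel soap dispensers are screwed to the bench: prime the short, squat one by pressing its black pump cap all the way down from above, keep it down for about a second, then let go so that it springs fully back up. Leave the pump of the tall, slim dispenser unpressed.

Things in the scene. Friction and masses are not known exactly. Their poses are not given: they have to be found in the camera images.
- squat_pump_top (a point): Centre of the flat top of the pump cap of the SQUAT dish-soap dispenser, 141 mm above the bench when up. The cap is a black plastic disc, 40 mm in diameter and 16 mm thick, with a 10 mm thick spout reaching out level 58 mm from the axis along this point's -x (top of the spout 3 mm below the cap's top). It sits on a plain steel cylinder, 90 mm in diameter, fixed to the bench by a 112 mm square plate; z points up. The point moves down with the cap.
- squat_pump (a joint): How far the squat dispenser's cap is pressed straight down, in m: 0 up (rest), 0.014 fully down at a hard stop. A spring pushes it up: about 2 N at rest, 8 N fully down; it returns by itself in well under a second.
- tall_pump_top (a point): Centre of the flat top of the same kind of pump cap (40 mm in diameter, same spout along -x) on the TALL, slim hand-soap dispenser, 219 mm above the bench: a steel cylinder 60 mm in diameter, fixed by an 82 mm square plate. Not to be pressed. The two dispensers may stand either way round, left or right, about 0.3 to 0.55 m apart.
- tall_pump (a joint): How far the tall dispenser's cap is pressed down, in m: 0 up, 0.014 fully down. Same spring.
There are look-alikes about, which are no part of the job. Leave any red look-alike of the part that bears tall_pump_top alone.

How it is judged (in metres and radians):
On the way, in this order (a step that is already met when the one before it is completed fails the run):
1. the squat dispenser's cap is pressed down (at least 10 of its 14 mm) and kept there for 0.4 s (value of joint squat_pump above 0.01 m), for 0.4 s.
2. the squat dispenser's cap has been let go and is back up (value of joint squat_pump below 0.003 m), for 0.2 s.
At the end, for the whole second after the job is handed in: Both pump caps are up, within 3 mm of their rest height (value of joint each of squat_pump, tall_pump below 0.003 m); the robot touches nothing.
It fails at once if the tall dispenser's cap is pressed down by more than 4 mm (value of joint tall_pump above 0.004 m).
It also fails if it takes over 32 s, if anything falls off the work surface, if the arm or the gripper's body presses on something with over 40 N, if the wrist force passes 120 N, or if a joint passes its speed limit or range.

## Robot

A 7-joint arm with a two-finger parallel gripper is mounted at the origin on the work surface. World frame = base frame: x ahead of the robot, y to its left, z up, the work surface at z = 0. Lengths are in m, angles in degrees, forces in N, time in s.
With the tool pointing down it reaches from about 0.425 to 0.875 m from the base axis. Payload 4.7 kg.
Tool frame: the origin (TCP) lies midway between the tips of the shut fingers; the grasp point (between the pads) lies 19 mm behind it (env.grip_depth is the distance from the TCP to the grasp point, in m); z points along the fingers, y is the line along which they close (so a half turn about z gives the same grasp; the last joint's range is limited). The gripper opens to 87 mm and grips with 3 to 60 N. Pads are 19 mm wide; open, the fingers measure 117 mm over their backs; the gripper's body (75 mm by 190 mm) begins 51 mm behind the grasp point.
Start: joints at [77.584, 18.392, -4.016, 83.108, 1.295, 78.541, -3.26], TCP at [0.149, -0.633, 0.186] pointing down, gripper open.
Joint ranges: [-163.93, 163.93], [-17.29, 119.83], [-79.2, 71.16], [3.27, 140.29], [-89.18, 269.18], [5.43, 117.66], [-154.24, 154.24]. Speed limits (degrees/s): [147.25, 147.25, 180, 180, 180, 180, 180].

## Interface

Orientations are given as [roll, pitch, yaw] about the fixed x, y, z axes, in that order (R = Rz(yaw) Ry(pitch) Rx(roll)).
In Python, from cell import get_obs, optics, env, nets gives the robot as it stands.
- The arm moves only by the shell command python3 -m creep 'ROWS' [FORCE]. ROWS is JSON, a list of rows, each an object of numbers: "wx", "wy", "wz": the turn, a rotation vector about the tool's x, y, z in degrees; "tx", "ty", "tz": the shift along the tool's x, y, z in mm; "gripper": the opening, from -1 (shut) to 1 (fully open). A call has 1 to 5 rows; each row is the pose to reach, as a shift and turn from the pose commanded when the call began, along the tool's axes at that moment; what a row does not reach only later rows make up. A row lasts 1/12 s, in which the tool goes at most 41.7 mm and 7.16 degrees, less where a joint would pass 70% of its speed; a pose out of reach is approached as far as the arm can. A call with a gripper value outside its range is refused whole. The fingers move at their own pace and stop on an object; FORCE is the grip in N (left out, the last holds). Time passes only in rows, so rows that repeat a pose let the fingers close. It gives the time, the measured TCP pose, the force, the opening and the grip force at its end, in the units of the state.
- get_obs(): the state, without advancing time (a new reading comes with each control period).
- optics.read_camera(name): name is "scene" or "top" or "wrist"; returns (picture, depth): 400x640x3 uint8, red, green, blue; 400x640 float32, m along the optical axis (not along the pixel's ray), 0 where there is no reading.
- optics.camera_info(name): a dict with "fovy" (degrees; the focal length in pixels is half the picture's height over the tangent of half this angle, whatever the lens; pixels are square), "cx", "cy" (the principal point, pixels), "R" (3x3) and "t" (3): a world point X has camera coordinates R X + t; the wrist camera has in their place "tool_from_camera" (4x4, takes a point from camera to tool coordinates, whose origin is the TCP and whose axes are the flange's). Camera axes: x right, y down, z forward; pixel columns grow to the right and rows downward; lengths in m; the calibration is good to about 2 mm. A picture is of the moment at which its call begins: read the wrist's pose just before it. camera_info takes no time and is no camera call.
- env.sign_off(): hands the job in; it is judged then, once.
Trained networks look in the newest picture that a camera, given by its name, has taken for a name from the list of things; names that differ only in an ending like _2 or _b are one class to them, and where a whole thing is asked for, a point or a joint stands for the part that bears it (a point fixed in the world has none). Each returns a list of dicts, best first, with "confidence" (0 to 1); they miss things now and then, are a little off and sometimes report something else, mostly with a low value. They report only what shows in the picture. A call takes as long as a camera call. They do not tell look-alikes from the thing itself.
- nets.look_for(query, camera): "point" ([x, y, z] in m, in world coordinates, good to about 4 mm: the middle of the surface that is visible of it).
- nets.place_of(query, camera): "point" ([x, y, z] in m, in world coordinates, good to about 4 mm: a listed point, or the origin of a listed thing).
The state is a dict: "time_s": time; "qpos": joint angles; "joint_velocities": joint speeds; "effort": joint torques, N m; "tool_pos": TCP position; "tool_rot": TCP orientation; "force": force on the tool from outside, world axes, zero at the start; "wrist_torque": the same for the moment, N m; "grip_width": finger opening in m; "grasp_force": force on a finger pad.
Only numpy, scipy, OpenCV 4.12 (cv2) and the standard library are available. Lean on these libraries where they do the work, as an engineer would, in place of code of your own. Each camera call takes 0.05 s, during which the arm holds its last target. There are 200 camera calls.

## Working session

There is one attempt and no reset: what is moved stays moved. The work goes in short steps, Python scripts to look and compute and a shell command to move; the robot and the scene stay as the last step left them, time stands still between calls to the robot, and variables do not carry over. Pictures are saved under pics/ and viewed, at most 10 in all, crops included, and the job is handed in when it is done.

```bash
mkdir -p pics; python3 - <<'E'
from cell import get_obs, optics, env, nets
import cv2
o=get_obs();print(o['time_s'],o['tool_pos'],o['tool_rot'],o['grip_width'])
for c in ['scene','top']:
    p,d=optics.read_camera(c);cv2.imwrite(f'pics/{c}.png',p[:,:,::-1])
    for q in ['squat_pump_top','tall_pump_top']:
        print(c,q,[( [round(v,3) for v in r['point']],round(r['confidence'],2)) for r in nets.place_of(q,c)])
E
```

```text
0.0 [ 0.14850044 -0.63218811  0.18478144] [-1.79893592e+02  5.68414825e-03  1.32261232e+01] 0.08704051313334674
scene squat_pump_top [([0.522, 0.22, 0.139], 0.65)]
scene tall_pump_top [([0.576, -0.22, 0.218], 0.8), ([0.425, -0.204, 0.221], 0.51)]
top squat_pump_top [([0.52, 0.215, 0.141], 0.9)]
top tall_pump_top [([0.578, -0.226, 0.219], 0.79), ([0.423, -0.208, 0.226], 0.76)]
```

View pics/scene.png

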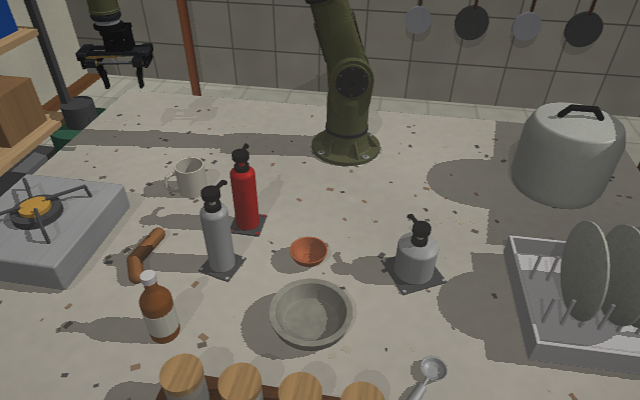

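View pics/top.png

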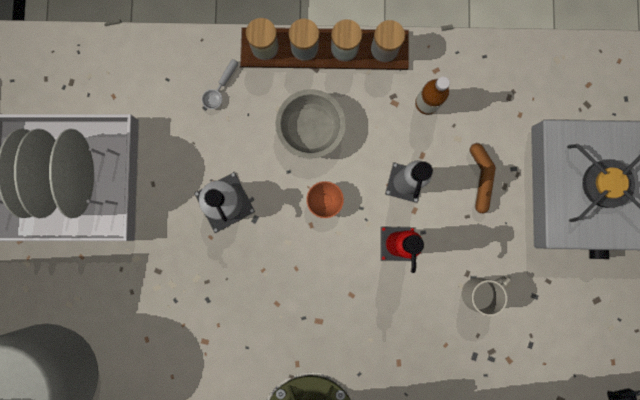

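The scene view shows the squat dispenser at about (416,255) and the tall steel one at (217,230), with its red look-alike at (245,195). In the top view the squat cap is at (213,198). It measures about (0.521, 0.217), so I'll raise the tool, shut the fingers and swing over.

```bash
python3 -m creep '[{"tz":-35,"gripper":-1},{"tz":-70,"gripper":-1},{"tz":-105,"gripper":-1},{"tz":-140,"gripper":-1},{"tz":-170,"gripper":-1}]'
python3 -m creep '[{"tx":28,"ty":-16,"gripper":-1},{"tx":56,"ty":-32,"gripper":-1},{"tx":84,"ty":-49,"gripper":-1},{"tx":112,"ty":-65,"gripper":-1},{"tx":140,"ty":-81,"gripper":-1}]'
```

```text
validation failed for argument at $[0]...
validation failed for argument at $[0]...
```

```bash
python3 -m creep '[{"wx":0,"wy":0,"wz":0,"tx":0,"ty":0,"tz":-35,"gripper":-1},{"wx":0,"wy":0,"wz":0,"tx":0,"ty":0,"tz":-70,"gripper":-1},{"wx":0,"wy":0,"wz":0,"tx":0,"ty":0,"tz":-105,"gripper":-1},{"wx":0,"wy":0,"wz":0,"tx":0,"ty":0,"tz":-140,"gripper":-1},{"wx":0,"wy":0,"wz":0,"tx":0,"ty":0,"tz":-170,"gripper":-1}]'
```

```text
time_s: 0.72
tool_pos: [0.1487, -0.6328, 0.3587]
tool_rot: [179.9, -0.0, 13.2]
force: [0.4, -0.2, 0.6]
grip_width: 0.0617
grasp_force: 0.0
```

```bash
python3 -m creep '[{"wx":0,"wy":0,"wz":0,"tx":28,"ty":-16,"tz":0,"gripper":-1},{"wx":0,"wy":0,"wz":0,"tx":56,"ty":-32,"tz":0,"gripper":-1},{"wx":0,"wy":0,"wz":0,"tx":84,"ty":-49,"tz":0,"gripper":-1},{"wx":0,"wy":0,"wz":0,"tx":112,"ty":-65,"tz":0,"gripper":-1},{"wx":0,"wy":0,"wz":0,"tx":140,"ty":-81,"tz":0,"gripper":-1}]'
```

```text
time_s: 1.13
tool_pos: [0.2674, -0.5207, 0.356]
tool_rot: [180.0, 0.0, 13.2]
force: [-0.8, -0.0, 0.3]
grip_width: 0.0283
grasp_force: 0.0
```

```bash
python3 -m creep '[{"wx":0,"wy":0,"wz":0,"tx":28,"ty":-16,"tz":0,"gripper":-1},{"wx":0,"wy":0,"wz":0,"tx":56,"ty":-32,"tz":0,"gripper":-1},{"wx":0,"wy":0,"wz":0,"tx":84,"ty":-49,"tz":0,"gripper":-1},{"wx":0,"wy":0,"wz":0,"tx":112,"ty":-65,"tz":0,"gripper":-1},{"wx":0,"wy":0,"wz":0,"tx":140,"ty":-81,"tz":0,"gripper":-1}]'
python3 -m creep '[{"wx":0,"wy":0,"wz":0,"tx":28,"ty":-16,"tz":0,"gripper":-1},{"wx":0,"wy":0,"wz":0,"tx":56,"ty":-32,"tz":0,"gripper":-1},{"wx":0,"wy":0,"wz":0,"tx":84,"ty":-49,"tz":0,"gripper":-1},{"wx":0,"wy":0,"wz":0,"tx":112,"ty":-65,"tz":0,"gripper":-1},{"wx":0,"wy":0,"wz":0,"tx":138,"ty":-81,"tz":0,"gripper":-1}]'
```

```text
time_s: 1.55
tool_pos: [0.3851, -0.4097, 0.3561]
tool_rot: [180.0, 0.0, 13.2]
force: [0.9, 0.4, -0.2]
grip_width: 0.0013
grasp_force: 0.0
time_s: 1.97
tool_pos: [0.5011, -0.2991, 0.3559]
tool_rot: [180.0, -0.0, 13.3]
force: [0.9, -1.1, 0.6]
grip_width: 0.0007
grasp_force: 0.0
```

```bash
python3 -m creep '[{"wx":0,"wy":0,"wz":0,"tx":9,"ty":-33,"tz":0,"gripper":-1},{"wx":0,"wy":0,"wz":0,"tx":18,"ty":-66,"tz":0,"gripper":-1},{"wx":0,"wy":0,"wz":0,"tx":28,"ty":-100,"tz":0,"gripper":-1},{"wx":0,"wy":0,"wz":0,"tx":37,"ty":-133,"tz":0,"gripper":-1},{"wx":0,"wy":0,"wz":0,"tx":46,"ty":-166,"tz":0,"gripper":-1}]'
python3 -m creep '[{"wx":0,"wy":0,"wz":0,"tx":9,"ty":-33,"tz":0,"gripper":-1},{"wx":0,"wy":0,"wz":0,"tx":18,"ty":-66,"tz":0,"gripper":-1},{"wx":0,"wy":0,"wz":0,"tx":28,"ty":-100,"tz":0,"gripper":-1},{"wx":0,"wy":0,"wz":0,"tx":37,"ty":-133,"tz":0,"gripper":-1},{"wx":0,"wy":0,"wz":0,"tx":46,"ty":-166,"tz":0,"gripper":-1}]'
```

```text
time_s: 2.38
tool_pos: [0.5066, -0.1267, 0.3559]
tool_rot: [180.0, -0.0, 13.2]
force: [1.3, 0.2, -0.1]
grip_width: 0.0006
grasp_force: 0.0
time_s: 2.8
tool_pos: [0.5133, 0.0454, 0.3561]
tool_rot: [180.0, -0.0, 13.2]
force: [-0.2, -0.7, 0.4]
grip_width: 0.0001
grasp_force: 0.0
```

```bash
python3 -m creep '[{"wx":0,"wy":0,"wz":0,"tx":9,"ty":-33,"tz":0,"gripper":-1},{"wx":0,"wy":0,"wz":0,"tx":18,"ty":-66,"tz":0,"gripper":-1},{"wx":0,"wy":0,"wz":0,"tx":28,"ty":-100,"tz":30,"gripper":-1},{"wx":0,"wy":0,"wz":0,"tx":37,"ty":-133,"tz":60,"gripper":-1},{"wx":0,"wy":0,"wz":0,"tx":47,"ty":-165,"tz":90,"gripper":-1}]'
python3 - <<'E'
from cell import get_obs, optics, env, nets
import cv2,numpy as np
from scipy.spatial.transform import Rotation as Ro
for c in ['wrist','top','scene']:
    o=get_obs()
    p,d=optics.read_camera(c);print(c,[(np.round(r['point'],4),round(r['confidence'],2)) for r in nets.place_of('squat_pump_top',c)])
    i=optics.camera_info(c)
    if c=='wrist':
        cv2.imwrite('pics/w.png',p[:,:,::-1]); T=np.eye(4);T[:3,:3]=Ro.from_euler('xyz',o['tool_rot'],degrees=True).as_matrix();T[:3,3]=o['tool_pos'];T=T@i['tool_from_camera']
    else:
        T=np.eye(4);T[:3,:3]=i['R'];T[:3,3]=i['t'];T=np.linalg.inv(T)
    f=200/np.tan(np.radians(i['fovy']/2));v,u=np.mgrid[:400,:640]
    P=np.stack([(u-i['cx'])/f*d,(v-i['cy'])/f*d,d],-1)@T[:3,:3].T+T[:3,3]
    m=(d>0)&(abs(P[...,2]-.141)<.006)&(np.hypot(P[...,0]-.521,P[...,1]-.217)<.08)
    Q=P[m]
    if len(Q): print(len(Q),Q.mean(0),Q.min(0),Q.max(0))
    dark=m&(abs(P[...,2]-.141)<.0025); Q=P[dark]
    if len(Q): print('top',len(Q),Q.mean(0),np.median(Q,0),Q.min(0),Q.max(0))
print(o['time_s'],o['tool_pos'],o['tool_rot'])
E
```

```text
time_s: 3.22
tool_pos: [0.521, 0.2079, 0.2735]
tool_rot: [180.0, -0.1, 13.2]
force: [0.9, 0.5, -0.2]
grip_width: 0.0006
grasp_force: 0.0
wrist [(array([0.5177, 0.2173, 0.1433]), 0.59)]
1148 [0.51554787 0.21525199 0.14110633] [0.47404193 0.1913235  0.13523141] [0.53959266 0.23773403 0.14434158]
top 999 [0.51818395 0.21688197 0.14160067] [0.51934064 0.21683614 0.141756  ] [0.47750302 0.19327864 0.13853368] [0.53958664 0.23773403 0.14347928]
top [(array([0.5188, 0.214 , 0.1427]), 0.57)]
119 [0.50440253 0.20802085 0.13945031] [0.47601732 0.19326485 0.13501005] [0.53918344 0.2263201  0.14572185]
top 64 [0.50790962 0.21035742 0.14064808] [0.50836839 0.21132319 0.14042576] [0.47811315 0.19326485 0.13855606] [0.53038735 0.2263201  0.14327313]
scene [(array([0.5223, 0.2206, 0.1399]), 0.58)]
229 [0.51780254 0.21929107 0.13931786] [0.47748318 0.19601927 0.13502605] [0.54042478 0.24056602 0.14268959]
top 166 [0.51942366 0.22090523 0.14021927] [0.51988116 0.2210975  0.14009183] [0.4807847  0.20008025 0.13858798] [0.54042478 0.24051295 0.14268959]
3.4167 [0.52035496 0.20655855 0.27306616] [1.79986001e+02 1.03039310e-01 1.33525714e+01]
```

View pics/w.png

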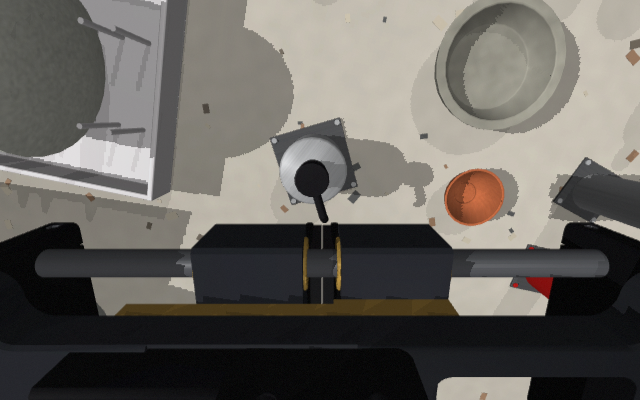

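The wrist view shows the squat cap at (312,177) with its spout running to (324,220). The depth points put its centre at (0.520, 0.218), top at 0.141. Next I'll go above the cap, just short of touching it.

```bash
python3 -m creep '[{"wx":0,"wy":0,"wz":0,"tx":2,"ty":-11,"tz":25,"gripper":-1},{"wx":0,"wy":0,"wz":0,"tx":2,"ty":-11,"tz":55,"gripper":-1},{"wx":0,"wy":0,"wz":0,"tx":2,"ty":-11,"tz":85,"gripper":-1},{"wx":0,"wy":0,"wz":0,"tx":2,"ty":-11,"tz":110,"gripper":-1},{"wx":0,"wy":0,"wz":0,"tx":2,"ty":-11,"tz":120,"gripper":-1}]'
python3 -m creep '[{"wx":0,"wy":0,"wz":0,"tx":0,"ty":0,"tz":4,"gripper":-1},{"wx":0,"wy":0,"wz":0,"tx":0,"ty":0,"tz":8,"gripper":-1},{"wx":0,"wy":0,"wz":0,"tx":0,"ty":0,"tz":12,"gripper":-1},{"wx":0,"wy":0,"wz":0,"tx":0,"ty":0,"tz":16,"gripper":-1},{"wx":0,"wy":0,"wz":0,"tx":0,"ty":0,"tz":16,"gripper":-1}]'
```

```text
time_s: 3.93
tool_pos: [0.52, 0.2144, 0.1514]
tool_rot: [179.9, 0.2, 13.0]
force: [-0.2, -0.0, -0.8]
grip_width: 0.0004
grasp_force: 0.0
time_s: 4.35
tool_pos: [0.5208, 0.2173, 0.1381]
tool_rot: [180.0, -0.0, 13.2]
force: [-0.0, 0.1, -0.3]
grip_width: 0.0005
grasp_force: 0.0
```

```bash
python3 -m creep '[{"wx":0,"wy":0,"wz":0,"tx":0,"ty":0,"tz":2,"gripper":-1},{"wx":0,"wy":0,"wz":0,"tx":0,"ty":0,"tz":4,"gripper":-1},{"wx":0,"wy":0,"wz":0,"tx":0,"ty":0,"tz":6,"gripper":-1},{"wx":0,"wy":0,"wz":0,"tx":0,"ty":0,"tz":6,"gripper":-1},{"wx":0,"wy":0,"wz":0,"tx":0,"ty":0,"tz":6,"gripper":-1}]'
```

```text
time_s: 4.77
tool_pos: [0.5204, 0.2173, 0.1317]
tool_rot: [180.0, 0.0, 13.2]
force: [0.4, 0.8, 0.9]
grip_width: 0.0001
grasp_force: 0.0
```

The force is lower than expected at this height, so I'll check with the camera.

```bash
python3 - <<'E'
from cell import get_obs, optics
import cv2,numpy as np
p,d=optics.read_camera('scene')
cv2.imwrite('pics/s2.png',cv2.resize(p[170:300,340:490,::-1],None,fx=4,fy=4,interpolation=cv2.INTER_CUBIC))
print(get_obs()['force'],get_obs()['tool_pos'])
E
```

```text
[-0.08552307  0.70647891 -0.55049323] [0.52041722 0.21732258 0.13172051]
```

View pics/s2.png

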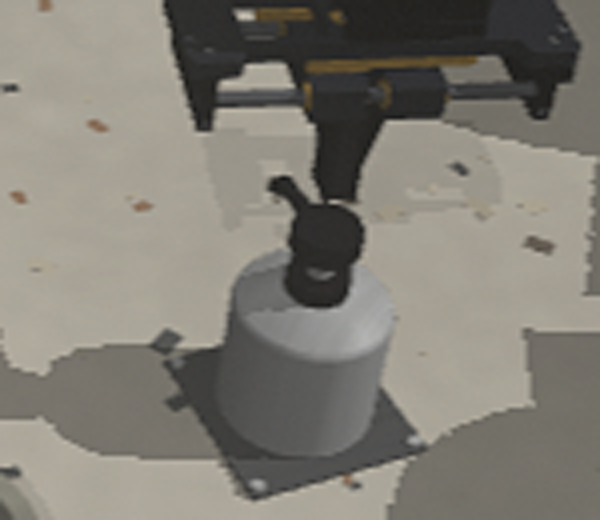

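The crop shows the shut fingertips at about (340,200), which looks behind or above the cap top at (328,225). I'll measure the fingertips by depth.

```bash
python3 - <<'E'
from cell import get_obs, optics
import cv2,numpy as np
from scipy.spatial.transform import Rotation as Ro
o=get_obs();np.set_printoptions(precision=4,suppress=True)
for c in ['scene','top','wrist']:
    p,d=optics.read_camera(c); i=optics.camera_info(c)
    f=200/np.tan(np.radians(i['fovy']/2));v,u=np.mgrid[:400,:640]
    T=np.eye(4)
    if c=='wrist':
        T[:3,:3]=Ro.from_euler('xyz',o['tool_rot'],degrees=True).as_matrix();T[:3,3]=o['tool_pos'];T=T@i['tool_from_camera']
        cv2.imwrite('pics/w2.png',cv2.resize(p[100:300,220:420,::-1],None,fx=3,fy=3))
    else:
        T[:3,:3]=i['R'];T[:3,3]=i['t'];T=np.linalg.inv(T)
    P=np.stack([(u-i['cx'])/f*d,(v-i['cy'])/f*d,d],-1)@T[:3,:3].T+T[:3,3]
    I=np.linalg.inv(T)
    for n,X in (('tcp',o['tool_pos']),('cap',[.5197,.2177,.141])):
        x=I[:3,:3]@X+I[:3,3];print(c,n,'px',f*x[0]/x[2]+i['cx'],f*x[1]/x[2]+i['cy'])
    if c=='scene':
        for r in range(208,234,2): print(r,*[P[r,k] for k in (417,421,425,429)])
    near=(d>0)&(np.hypot(P[...,0]-.51,P[...,1]-.217)<.08)
    for a,b in ((.12,.135),(.135,.145),(.145,.165),(.165,.185)):
        Q=P[near&(P[...,2]>a)&(P[...,2]<b)]
        if len(Q): print(c,a,b,len(Q),Q.min(0),Q.max(0),Q.mean(0))
E
```

```text
scene tcp px 419.5491258794996 229.28494529437216
scene cap px 420.36852151991997 225.84354749684726
208 [ 0.2765  0.2319 -0.0034] [0.5322 0.2103 0.1992] [0.5295 0.2185 0.1982] [0.5272 0.2267 0.1976]
210 [0.2898 0.2313 0.0003] [0.527  0.2117 0.1899] [0.5289 0.2194 0.1926] [0.5283 0.2274 0.1932]
212 [ 0.296   0.2316 -0.0017] [0.5294 0.2122 0.1866] [0.5293 0.2201 0.1877] [0.529  0.2281 0.1886]
214 [ 0.3044  0.2316 -0.0018] [0.5307 0.2128 0.1824] [0.5297 0.2209 0.1827] [0.5272 0.2292 0.1819]
216 [ 0.3132  0.2315 -0.0014] [0.5308 0.2136 0.1772] [0.5266 0.2221 0.1749] [0.5298 0.2296 0.1787]
218 [ 0.3213  0.2315 -0.0016] [0.5328 0.2141 0.1735] [0.5282 0.2227 0.1709] [0.529  0.2306 0.1728]
220 [0.4961 0.2113 0.1365] [0.5328 0.2149 0.1682] [ 0.325   0.2525 -0.0024] [ 0.3239  0.2628 -0.0017]
222 [0.5068 0.2108 0.1398] [0.5051 0.2194 0.1396] [0.5059 0.2276 0.1415] [ 0.3295  0.263  -0.0039]
224 [0.5155 0.2105 0.1415] [0.5139 0.219  0.1414] [0.5082 0.2281 0.1379] [0.5107 0.236  0.1413]
226 [0.5198 0.2108 0.1395] [0.5152 0.2197 0.1369] [0.5146 0.228  0.1377] [0.5186 0.2356 0.1423]
228 [0.5275 0.2
[... 489 characters left out ...]
0.1679] [0.5328 0.2313 0.1849] [0.5267 0.219  0.1763]
top tcp px 213.45685147564274 196.75480445498945
top cap px 212.40365679554714 196.71514768615836
top 0.12 0.135 30 [0.4698 0.1878 0.1257] [0.4959 0.2091 0.1349] [0.4789 0.1949 0.1319]
top 0.135 0.145 40 [0.474  0.1921 0.135 ] [0.5306 0.2076 0.1425] [0.4902 0.1995 0.1373]
wrist tcp px 319.7108434224473 219.61564807556888
wrist cap px 318.85531649312713 225.05947750564746
wrist 0.12 0.135 120 [0.5256 0.2015 0.1272] [0.5397 0.2371 0.135 ] [0.5363 0.2209 0.1313]
wrist 0.135 0.145 1325 [0.5166 0.1995 0.135 ] [0.5397 0.2379 0.1436] [0.5294 0.2204 0.1413]
wrist 0.165 0.185 329 [0.5292 0.2101 0.1687] [0.5344 0.2274 0.185 ] [0.5314 0.2186 0.1773]
```

View pics/w2.png

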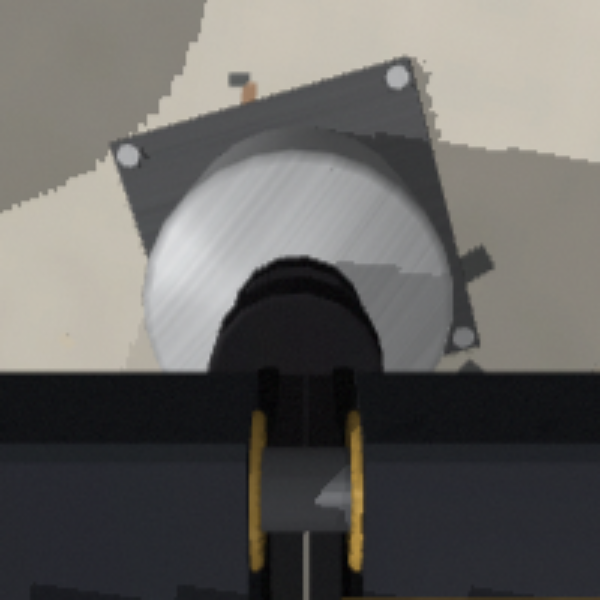

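The wrist crop shows the cap at (297,330) untouched. Depth puts the cap top still at 0.141 and the fingertips at about z 0.167, roughly 35 mm above the reported TCP but centred on the cap. I'll trust what the cameras show and descend further, watching the force.

```bash
python3 -m creep '[{"wx":0,"wy":0,"wz":0,"tx":0,"ty":0,"tz":6,"gripper":-1},{"wx":0,"wy":0,"wz":0,"tx":0,"ty":0,"tz":12,"gripper":-1},{"wx":0,"wy":0,"wz":0,"tx":0,"ty":0,"tz":18,"gripper":-1},{"wx":0,"wy":0,"wz":0,"tx":0,"ty":0,"tz":22,"gripper":-1},{"wx":0,"wy":0,"wz":0,"tx":0,"ty":0,"tz":22,"gripper":-1}]'
```

```text
time_s: 5.38
tool_pos: [0.5195, 0.2168, 0.1082]
tool_rot: [180.0, 0.1, 13.2]
force: [-0.6, -0.4, -0.2]
grip_width: 0.0002
grasp_force: 0.0
```

```bash
python3 -m creep '[{"wx":0,"wy":0,"wz":0,"tx":0,"ty":0,"tz":2,"gripper":-1},{"wx":0,"wy":0,"wz":0,"tx":0,"ty":0,"tz":4,"gripper":-1},{"wx":0,"wy":0,"wz":0,"tx":0,"ty":0,"tz":6,"gripper":-1},{"wx":0,"wy":0,"wz":0,"tx":0,"ty":0,"tz":6,"gripper":-1},{"wx":0,"wy":0,"wz":0,"tx":0,"ty":0,"tz":6,"gripper":-1}]'
```

```text
time_s: 5.8
tool_pos: [0.5206, 0.2174, 0.1041]
tool_rot: [180.0, -0.0, 13.2]
force: [-0.6, -0.8, 1.8]
grip_width: 0.0005
grasp_force: 1.1
```

```bash
python3 -m creep '[{"wx":0,"wy":0,"wz":0,"tx":0,"ty":0,"tz":3,"gripper":-1},{"wx":0,"wy":0,"wz":0,"tx":0,"ty":0,"tz":6,"gripper":-1},{"wx":0,"wy":0,"wz":0,"tx":0,"ty":0,"tz":9,"gripper":-1},{"wx":0,"wy":0,"wz":0,"tx":0,"ty":0,"tz":11,"gripper":-1},{"wx":0,"wy":0,"wz":0,"tx":0,"ty":0,"tz":11,"gripper":-1}]'
```

```text
time_s: 6.22
tool_pos: [0.5208, 0.2175, 0.093]
tool_rot: [180.0, -0.0, 13.2]
force: [-1.7, -0.3, 8.4]
grip_width: 0.0004
grasp_force: 3.5
```

```bash
python3 -m creep '[{"wx":0,"wy":0,"wz":0,"tx":0,"ty":0,"tz":1,"gripper":-1},{"wx":0,"wy":0,"wz":0,"tx":0,"ty":0,"tz":2,"gripper":-1},{"wx":0,"wy":0,"wz":0,"tx":0,"ty":0,"tz":2,"gripper":-1},{"wx":0,"wy":0,"wz":0,"tx":0,"ty":0,"tz":2,"gripper":-1},{"wx":0,"wy":0,"wz":0,"tx":0,"ty":0,"tz":2,"gripper":-1}]'
```

```text
time_s: 6.63
tool_pos: [0.5209, 0.2175, 0.0915]
tool_rot: [180.0, -0.1, 13.2]
force: [-1.8, -0.8, 7.0]
grip_width: 0.0004
grasp_force: 3.8
```

```bash
python3 -m creep '[{"wx":0,"wy":0,"wz":0,"tx":0,"ty":0,"tz":1,"gripper":-1},{"wx":0,"wy":0,"wz":0,"tx":0,"ty":0,"tz":1,"gripper":-1},{"wx":0,"wy":0,"wz":0,"tx":0,"ty":0,"tz":1,"gripper":-1},{"wx":0,"wy":0,"wz":0,"tx":0,"ty":0,"tz":1,"gripper":-1},{"wx":0,"wy":0,"wz":0,"tx":0,"ty":0,"tz":1,"gripper":-1}]'
python3 - <<'E'
from cell import get_obs, optics
import numpy as np
p,d=optics.read_camera('scene'); i=optics.camera_info('scene')
f=200/np.tan(np.radians(i['fovy']/2));v,u=np.mgrid[:400,:640]
P=(np.stack([(u-i['cx'])/f*d,(v-i['cy'])/f*d,d],-1)-i['t'])@np.array(i['R'])
m=(np.hypot(P[...,0]-.52,P[...,1]-.218)<.024)&(P[...,2]>.1)&(P[...,2]<.16)
print(np.histogram(P[m][:,2],bins=np.arange(.1,.162,.004)))
E
```

```text
time_s: 7.05
tool_pos: [0.5209, 0.2175, 0.0907]
tool_rot: [180.0, -0.1, 13.2]
force: [-2.4, -2.1, 8.5]
grip_width: 0.0004
grasp_force: 4.6
(array([23, 27,  5, 24, 25, 32, 88, 21, 15, 17, 21, 14, 15, 20, 11]), array([0.1  , 0.104, 0.108, 0.112, 0.116, 0.12 , 0.124, 0.128, 0.132,
       0.136, 0.14 , 0.144, 0.148, 0.152, 0.156, 0.16 ]))
```

The cap top is now at about 0.127, which is fully down. I'll press a touch more to confirm the hard stop, then release.

```bash
python3 -m creep '[{"wx":0,"wy":0,"wz":0,"tx":0,"ty":0,"tz":1,"gripper":-1},{"wx":0,"wy":0,"wz":0,"tx":0,"ty":0,"tz":1,"gripper":-1},{"wx":0,"wy":0,"wz":0,"tx":0,"ty":0,"tz":1,"gripper":-1},{"wx":0,"wy":0,"wz":0,"tx":0,"ty":0,"tz":1,"gripper":-1},{"wx":0,"wy":0,"wz":0,"tx":0,"ty":0,"tz":1,"gripper":-1}]'
python3 -m creep '[{"wx":0,"wy":0,"wz":0,"tx":0,"ty":0,"tz":-10,"gripper":-1},{"wx":0,"wy":0,"wz":0,"tx":0,"ty":0,"tz":-25,"gripper":-1},{"wx":0,"wy":0,"wz":0,"tx":0,"ty":0,"tz":-50,"gripper":-1},{"wx":0,"wy":0,"wz":0,"tx":0,"ty":0,"tz":-80,"gripper":-1},{"wx":0,"wy":0,"wz":0,"tx":0,"ty":0,"tz":-110,"gripper":-1}]'
python3 -m creep '[{"wx":0,"wy":0,"wz":0,"tx":0,"ty":0,"tz":-10,"gripper":-1},{"wx":0,"wy":0,"wz":0,"tx":0,"ty":0,"tz":-10,"gripper":-1},{"wx":0,"wy":0,"wz":0,"tx":0,"ty":0,"tz":-10,"gripper":-1},{"wx":0,"wy":0,"wz":0,"tx":0,"ty":0,"tz":-10,"gripper":-1},{"wx":0,"wy":0,"wz":0,"tx":0,"ty":0,"tz":-10,"gripper":-1}]'
python3 - <<'E'
from cell import get_obs, optics
import numpy as np
p,d=optics.read_camera('scene'); i=optics.camera_info('scene')
f=200/np.tan(np.radians(i['fovy']/2));v,u=np.mgrid[:400,:640]
P=(np.stack([(u-i['cx'])/f*d,(v-i['cy'])/f*d,d],-1)-i['t'])@np.array(i['R'])
for x,y,a in ((.52,.218,.1),(.577,-.223,.18)):
    m=(np.hypot(P[...,0]-x,P[...,1]-y)<.024)&(P[...,2]>a)&(P[...,2]<a+.06)
    print(np.histogram(P[m][:,2],bins=np.arange(a,a+.06,.004)))
E
```

```text
time_s: 7.52
tool_pos: [0.5209, 0.2175, 0.0906]
tool_rot: [179.9, -0.1, 13.2]
force: [-4.1, -1.7, 14.0]
grip_width: 0.0005
grasp_force: 7.2
time_s: 7.93
tool_pos: [0.5198, 0.2169, 0.1987]
tool_rot: [180.0, 0.1, 13.2]
force: [0.8, 0.4, 0.3]
grip_width: 0.0006
grasp_force: 0.0
time_s: 8.35
tool_pos: [0.5194, 0.2167, 0.2066]
tool_rot: [180.0, 0.2, 13.2]
force: [-0.8, 0.7, 0.0]
grip_width: 0.0007
grasp_force: 0.0
(array([ 24,  84,  17,   1,   0,   3,  17,  25,  30, 115,  83,   0,   0,
         0]), array([0.1  , 0.104, 0.108, 0.112, 0.116, 0.12 , 0.124, 0.128, 0.132,
       0.136, 0.14 , 0.144, 0.148, 0.152, 0.156]))
(array([ 37,  81,   7,   3,   1,   7,  26,  31,  38, 170,   4,   0,   0,
         0]), array([0.18 , 0.184, 0.188, 0.192, 0.196, 0.2  , 0.204, 0.208, 0.212,
       0.216, 0.22 , 0.224, 0.228, 0.232, 0.236]))
```

The hard stop was reached: force rose to 14 N and the tool stopped moving. Both caps are now up and the arm is clear.

```bash
python3 -c "
from cell import env
print(env.sign_off())"
```

```text
the job is handed in; nothing more can be done
None
```

I pressed the squat dispenser's pump to its hard stop, held it down for over a second and let it spring fully back up; the tall pump was never touched, and the job was handed in at about 8.4 s (no verdict was returned).

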